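Lower the ratchet-stand board with the fresh mosaic

ROBOT

A 6-joint arm with a two-finger parallel gripper is mounted at the origin on the work surface; the furniture and walls round the work are solid. World frame = base frame: x ahead of the robot, y to its left, z up, the work surface at z = 0. Lengths are in m, angles in rad, forces in N, time in s.
With the tool pointing down it reaches from about 0.425 to 0.95 m from the base axis. Payload 3.5 kg.
Tool frame: the origin (TCP) lies on the centre line of the jaws, within the pads' length; the fingertips stand 22 mm ahead of it and the grasp point (between the pads) lies 3 mm ahead of it; z points along the fingers, y is the line along which they close (so a half turn about z gives the same grasp; the last joint's range is limited). The gripper opens to 85 mm and grips with 20 to 120 N. Pads are 22 mm wide; open, the fingers measure 114 mm over their backs; the gripper's body (76 mm by 85 mm) begins 54 mm behind the grasp point. The pads swing forward as they close: fully open they stand 13 mm farther back than shut.
Start: joints at [1.046, 0.286, 1.577, -0, 1.279, -0.15], TCP at [0.247, 0.628, 0.253] pointing down, gripper open.
Joint ranges: [-2.77, 2.77], [-0.9, 2.22], [0.21, 2.48], [-1.53, 4.67], [0.24, 2.81], [-2.84, 2.84]. Speed limits (rad/s): [2.79, 2.79, 3.14, 3.14, 3.14, 3.14].

INTERFACE

Orientations are given as a unit quaternion [w, x, y, z].
In Python, from plant import robot gives the robot as it stands.
- The arm moves only by the tool step_arm, never from a script. Its argument "rows" is a list of rows, each an object with "gripper": the closure, from 0 (fully open) to 1 (shut); "xyz": the shift along the tool's x, y, z in mm, a list of three; "angular": the turn, a rotation vector about the tool's x, y, z in rad, a list of three. A call has 1 to 20 rows; each row shifts and turns the commanded pose from where the row before left it, along the tool's axes as they then stand; what a row does not reach is not made up. A row lasts 1/10 s, in which the tool goes at most 50 mm and 8.59 degrees, less where a joint would pass 70% of its speed; a pose out of reach is approached as far as the arm can. A call with a gripper value outside its range is refused whole. The fingers move at their own pace and stop on an object; "newtons" is the grip in N (left out, the last holds). Time passes only in rows, so rows that do not move let the fingers close. It gives the time, the measured TCP pose, the force, the opening and the grip force at its end, in the units of the state.
- robot.get_obs(): the state, without advancing time (a new reading comes with each control period).
- robot.get_image(name): name is "side" or "top"; returns the picture (400x640x3 uint8, red, green, blue); there is no depth.
- robot.camera_params(name): a dict with "fov_y" (degrees; the focal length in pixels is half the picture's height over the tangent of half this angle, whatever the lens; pixels are square), "cx", "cy" (the principal point, pixels), "cam_to_world" (4x4, takes a point from camera to world coordinates). Camera axes: x right, y down, z forward; pixel columns grow to the right and rows downward; lengths in m; the calibration is good to about 2 mm. A picture is of the moment at which its call begins. camera_params takes no time and is no camera call.
- robot.sign_off(): hands the job in; it is judged then, once.
Trained networks look in the newest picture that a camera, given by its name, has taken for a name from the list of things; names that differ only in an ending like _2 or _b are one class to them, and where a whole thing is asked for, a point or a joint stands for the part that bears it (a point fixed in the world has none). Each returns a list of dicts, best first, with "score" (0 to 1); they miss things now and then, are a little off and sometimes report something else, mostly with a low value. They report only what shows in the picture. A call takes as long as a camera call.
- robot.boxes_of(query, camera): "rect" ([left, top, right, bottom] in pixels, round what is visible of it).
- robot.outline_of(query, camera): "mask" (400x640 bool, what is visible of it) and "rect" ([left, top, right, bottom] in pixels, round what is visible of it).
- robot.pinpoint(query, camera): "pixel" ([column, row] in pixels: a listed point, or the origin of a listed thing).
The state is a dict: "clock": time; "qpos": joint angles; "joint_velocities": joint speeds; "effort": joint torques, N m; "tcp_pos": TCP position; "eef_rot": TCP orientation; "ft_force": force on the tool from outside, world axes, zero at the start; "wrist_torque": the same for the moment, N m; "gripper_width": finger opening in m; "grip_force": force on a finger pad.
Only numpy, scipy, OpenCV 4.12 (cv2) and the standard library are available. Lean on these libraries where they do the work, as an engineer would, in place of code of your own. Each camera call takes 0.05 s, during which the arm holds its last target. There are 200 camera calls.

TASK

The fresh mosaic has to dry lying level, so let its tilted board down: with the fingertips press the ear of the ratchet pawl nearest the hinge, on the board's right-hand side, until the pawl flips out of the teeth and stays out, and then push the board down by the bare strip along its raised far edge until it lies flat on its frame. Then press the pawl's other ear so that it flips back fully home into the teeth. Only press and push, lifting nothing; do not touch the mosaic and leave the things standing round the stand where they are.

Things in the scene. Friction and masses are not known exactly. Their poses are not given: they have to be found in the camera images.
- stand: wooden frame of a tilting work stand, 310 x 270 mm, fixed to the bench; origin at the centre of its underside, on the bench top; x points from the hinge (near edge) to the far edge, y left, z up. A steel toothed quadrant, 8 mm thick with teeth 14 mm apart, 143 mm from the hinge line, stands up to 125 mm high along its right side, at y = -0.155 to -0.163
- hinge_line (a point): middle of the board's hinge line at the near edge, 65 mm above the bench; the board turns about the stand's y axis through this point
- board (a joint): tilt of the board in rad: 0 = flat, larger = far edge raised; starts at 0.42 to 0.58. Plywood 300 mm from hinge to far edge, 290 wide, 15 thick, underside on the hinge line. Counterbalanced, stiff hinge: it stays where it is left; with the pawl clear, about 7 to 13 N straight down at push_strip moves it; with the pawl home it goes down no farther than the next tooth
- push_strip (a point): point on the upper face of the board, in the middle of the bare strip along the far edge: 275 mm from the hinge line and 15 mm above the underside. The strip is 52 mm wide (248 to 300 mm from the hinge) and moves with the board
- mosaic: the fresh mosaic, a 262 x 232 x 25 mm panel clipped on the board, from 16 to 248 mm from the hinge line; origin at the centre of its underside. Not to be touched
- pawl (a joint): angle of the ratchet pawl on the board in rad: 0 = home in the teeth (up to 0.18 at the start, its nose on a tooth), 0.6 = thrown fully clear; clear of the teeth above 0.18. An over-centre spring throws it from the middle (0.3) to either end, where it stays by itself; each way takes 3 to 8 N on the ear
- pawl_pivot (a point): pivot of the pawl, a dark steel rocker riding on the board's right side: 157 mm from the hinge line, 10 mm above the board's underside, at stand y = -0.179 (middle of the ears' width). Its two ears are 22 mm wide, 5 mm thick, reach 52 mm from the pivot and form a V seen from the side
- free_ear (a point): point on the upper face of the pawl's near (-x, hinge side) ear, 36 mm from the pivot: pressed down it throws the pawl clear. It moves with the pawl: this ear stands 0.6 rad up from the board's plane with the pawl home and lies in that plane with the pawl clear
- lock_ear (a point): point on the upper face of the pawl's far (+x) ear, 36 mm from the pivot: pressed down it throws the pawl back into the teeth. It lies in the board's plane with the pawl home and stands 0.6 rad up with the pawl clear; with the board flat it is then about 97 mm above the bench and goes down about 20 mm
- vial: corked glass vial, 23 x 55 mm, loose bystander right of the stand; origin at the centre of its underside
- bottle: brown flip-top bottle, 46 x 108 mm, loose bystander right of the stand; origin at the centre of its underside
- paint: paint tube, 38 x 110 x 27 mm, lying, loose bystander right of the stand; origin at the centre of its underside
- rubber: eraser, 19 x 42 x 12 mm, loose bystander left of the stand; origin at the centre of its underside
- fine_brush: paint brush, 13 x 199 x 8 mm, lying, loose bystander left of the stand; origin at the centre of its underside
- lidded_jar: glass jar with a screw lid, 69 x 110 mm, loose bystander left of the stand; origin at the centre of its underside. Behind it the desk lamp is clamped to the far edge; its shade hangs over x 0.40 to 0.53, y 0.27 to 0.41, z 0.40 to 0.53, between the robot's start pose and the stand: keep the arm within 0.45 m of the base while it swings past

How it is judged:
By the outcome, as a careful person would: the job done as asked, in the order asked, and still so for the second after the job is handed in, with the robot touching nothing.
It also fails if it takes over 64 s, if anything falls off the work surface, if the arm or the gripper's body presses on something with over 40 N, if the wrist force passes 120 N, or if a joint passes its speed limit or range.

## Working session

There is one attempt and no reset: what is moved stays moved. The work goes in short steps, Python scripts to look and compute and a tool call to move; the robot and the scene stay as the last step left them, time stands still between calls to the robot, and variables do not carry over. Pictures are saved under pics/ and viewed, at most 10 in all, crops included, and the job is handed in when it is done.

Besides the shell and the picture viewer there is one more tool, called after "Request:" by a JSON object that holds its "name" and its "arguments", one argument or row to a line. step_arm: Moves the arm, as the interface text tells. Its arguments: {"type":"object","properties":{"rows":{"type":"array","items":{"type":"object","properties":{"gripper":{"type":"number"},"xyz":{"type":"array","items":{"type":"number"}},"angular":{"type":"array","items":{"type":"number"}}}}},"newtons":{"type":"number"}},"required":["rows"]}

```bash
mkdir -p pics; cat > h.py <<'E'
import numpy as np, cv2
from plant import robot
def cam(n):
    p=robot.camera_params(n); f=200/np.tan(np.radians(p['fov_y'])/2)
    return f,p['cx'],p['cy'],np.array(p['cam_to_world'])
def ray(n,px):
    f,cx,cy,T=cam(n); d=T[:3,:3]@np.array([(px[0]-cx)/f,(px[1]-cy)/f,1]); return T[:3,3],d/np.linalg.norm(d)
def proj(n,P):
    f,cx,cy,T=cam(n); q=T[:3,:3].T@(np.asarray(P)-T[:3,3]); return np.array([cx+f*q[0]/q[2],cy+f*q[1]/q[2]])
def tri(a,b,n1='side',n2='top'):
    o1,d1=ray(n1,a);o2,d2=ray(n2,b)
    t=np.linalg.lstsq(np.c_[d1,-d2],o2-o1,rcond=None)[0]
    p,q=o1+t[0]*d1,o2+t[1]*d2
    return (p+q)/2,np.linalg.norm(p-q)
E
python3 - <<'E'
from h import *
for n in('side','top'):
    cv2.imwrite(f'pics/{n}0.png',robot.get_image(n)[:,:,::-1]); print(n,np.round(cam(n)[3],3).tolist(),cam(n)[:3])
for q in ['stand','hinge_line','push_strip','pawl_pivot','free_ear','lock_ear','mosaic','vial','bottle','paint']:
    r={}
    for n in('side','top'):
        l=robot.pinpoint(q,n); r[n]=l
        print(q,n,[(np.round(e['pixel'],1).tolist(),round(e['score'],2)) for e in l[:2]])
    if r['side'] and r['top']:
        p,e=tri(r['side'][0]['pixel'],r['top'][0]['pixel']); print('   ',p.round(4),e.round(4))
print(robot.get_obs())
E
```

```text
side [[-0.398, 0.506, -0.765, 1.273], [0.917, 0.204, -0.342, 0.327], [-0.017, -0.838, -0.545, 0.639], [0.0, 0.0, 0.0, 1.0]] (np.float64(444.6397795296265), 316.7620417894486, 197.67142140633055)
top [[-0.025, -0.991, 0.133, 0.311], [-1.0, 0.026, 0.003, -0.054], [-0.007, -0.133, -0.991, 1.413], [0.0, 0.0, 0.0, 1.0]] (np.float64(445.0719695586855), 320.7318699877699, 198.24991299170867)
stand side []
stand top []
hinge_line side [([331.4, 177.4], 0.82)]
hinge_line top []
push_strip side [([308.0, 173.4], 0.58)]
push_strip top [([299.4, 150.6], 0.69)]
    [0.6054 0.0084 0.2132] 0.0058
pawl_pivot side [([244.0, 166.8], 0.69), ([209.5, 211.0], 0.65)]
pawl_pivot top [([366.0, 178.7], 0.67)]
    [ 0.5342 -0.1812  0.1516] 0.0004
free_ear side [([245.7, 160.7], 0.71)]
free_ear top [([368.7, 190.4], 0.76)]
    [ 0.5024 -0.1915  0.1489] 0.0085
lock_ear side [([243.2, 166.0], 0.56)]
lock_ear top [([366.8, 165.4], 0.77)]
    [ 0.5639 -0.1743  0.1715] 0.0192
mosaic side [([324.8, 170.7], 0.95)]
mosaic top [([308.0, 199.7], 0.85)]
    [ 0.477  -0.0104  0.1473] 0.0055
vial side [([210.2, 229.9], 0.6
[... 372 characters left out ...]
1.04598972e+00,  2.86295619e-01,  1.57669910e+00, -5.33599913e-06,
        1.27860315e+00, -1.50006842e-01]), 'joint_velocities': array([ 4.57329208e-04, -4.38186448e-05,  4.89910859e-04, -7.94244877e-04,
        4.50273456e-04,  4.39198959e-04]), 'effort': array([-5.71641669e-05, -4.05975544e+01, -2.92942035e+01, -1.58318326e-04,
        5.89811771e-04, -1.61977908e-05]), 'tcp_pos': array([0.24707875, 0.62813825, 0.25332828]), 'eef_rot': array([ 1.54846927e-06,  1.86304180e-01,  9.82492113e-01, -3.30397594e-06]), 'ft_force': array([-0.46193023, -0.34510641,  0.08952545]), 'wrist_torque': array([-0.03898534, -0.02307379, -0.0386592 ]), 'grip_force': 0.0, 'gripper_width': 0.08517434564391087}
```

```bash
python3 - <<'E'
import cv2,numpy as np
a=cv2.imread('pics/side0.png');b=cv2.imread('pics/top0.png')
a=cv2.resize(a[110:290,160:440],None,fx=2.8,fy=2.8,interpolation=cv2.INTER_CUBIC)
cv2.imwrite('pics/s1.png',a)
b=cv2.resize(b[120:280,220:440],None,fx=3.5,fy=3.5,interpolation=cv2.INTER_CUBIC)
cv2.imwrite('pics/t1.png',b)
E
```

```text
(no output)
```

View pics/s1.png

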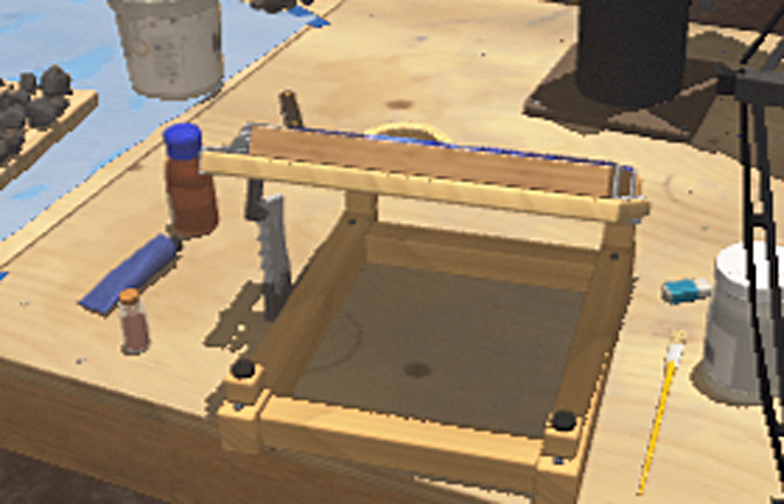

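View pics/t1.png

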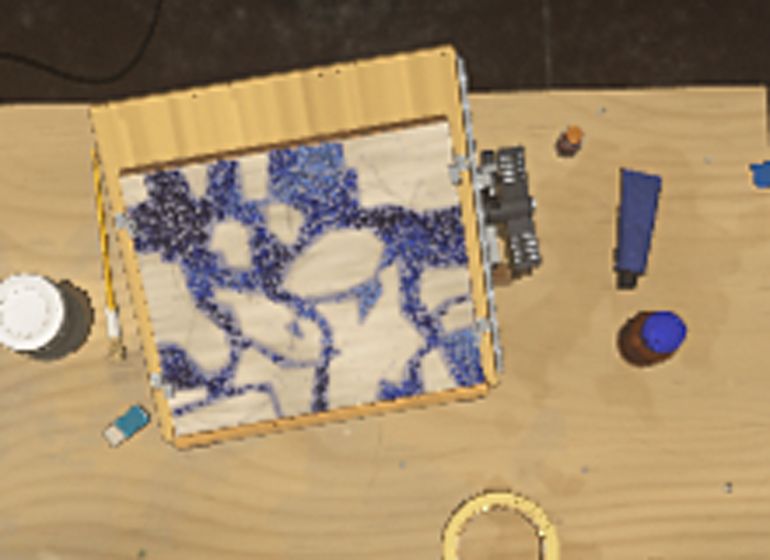

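The side view looks at the stand from its far side, with the far edge strip spanning about (231,164) to (391,183). The top view shows the board yawed slightly left, with corners at about (350,133), (246,151), (269,247) and (361,231). The pawl shows at about (366,180), and the vial, paint and bottle are to the right. Next I fit hinge, yaw and tilt to all of these together.

```bash
cat >> h.py <<'E'
def frame(h):
    x,y,yaw=h[:3]; c,s=np.cos(yaw),np.sin(yaw)
    return np.array([x,y,.065]),np.array([c,s,0]),np.array([-s,c,0]),np.array([0,0,1.])
def bp(h,u,y,n):
    o,X,Y,Z=frame(h);t=h[3]; U=np.cos(t)*X+np.sin(t)*Z; N=-np.sin(t)*X+np.cos(t)*Z
    return o+u*U+y*Y+n*N
def ear(h,pawl,which,r=.036,off=.0025):
    # angle in board frame
    a = np.pi-(.6-pawl) if which=='free' else pawl
    u=.157+r*np.cos(a); n=.010+r*np.sin(a)
    nn=np.array([-np.sin(a),np.cos(a)]); nn=nn if nn[1]>0 else -nn
    return bp(h,u+off*nn[0],-.179,n+off*nn[1])
E
python3 - <<'E'
from h import *
from scipy.optimize import least_squares
c=[('top',(350,132.9),(.3,-.145,.015),1),('top',(246.3,150.9),(.3,.145,.015),1),('top',(269.1,247.1),(0,.145,.0),.5),('top',(361.4,230.9),(0,-.145,.0),.5),
('side',(231.4,163.6),(.3,-.145,.015),1),('side',(391.4,183.2),(.3,.145,.015),.7),
('side',(331.4,177.4),(0,0,0),.5),('side',(308,173.4),(.275,0,.015),.5),('top',(299.4,150.6),(.275,0,.015),.5),
('side',(244,166.8),(.157,-.179,.01),.5),('top',(366,178.7),(.157,-.179,.01),.7),('side',(324.8,170.7),(.132,0,.015),.5),('top',(308,199.7),(.132,0,.015),.5)]
f=lambda h:np.concatenate([w*(proj(n,bp(h,*b))-p) for n,p,b,w in c])
s=least_squares(f,[.36,-.03,.13,.5],loss='soft_l1',f_scale=2);h=s.x
print(h,np.sqrt(np.diag(np.linalg.inv(s.jac.T@s.jac))))
for n,p,b,w in c: print(n,b,np.round(proj(n,bp(h,*b))-p,1))
np.save('h.npy',h)
for w in('free','lock'):
    for a in(0,.1,.18,.6):
        P=ear(h,a,w); print(w,a,P.round(4),proj('side',P).round(1),proj('top',P).round(1))
print('piv',bp(h,.157,-.179,.01).round(4),'push',bp(h,.275,0,.015).round(4))
E
```

```text
[ 0.37447633 -0.02724657  0.15279083  0.51404661] [0.0018588  0.00212714 0.00905403 0.0068551 ]
top (0.3, -0.145, 0.015) [-0.9  0.8]
top (0.3, 0.145, 0.015) [-1.6  1.2]
top (0, 0.145, 0.0) [-2.  -1.5]
top (0, -0.145, 0.0) [ 0.2 -2.3]
side (0.3, -0.145, 0.015) [0.  0.8]
side (0.3, 0.145, 0.015) [-10.4  -1.3]
side (0, 0, 0) [2.  1.8]
side (0.275, 0, 0.015) [-1.3 -0.5]
top (0.275, 0, 0.015) [-0.8  1. ]
side (0.157, -0.179, 0.01) [-0.5 -0.4]
top (0.157, -0.179, 0.01) [1.1 0.7]
side (0.132, 0, 0.015) [-2.   2.4]
top (0.132, 0, 0.015) [-0.7 -0.7]
free 0 [ 0.4967 -0.1895  0.1565] [249.2 157. ] [369.6 191.2]
free 0.1 [ 0.4964 -0.1896  0.1529] [249.4 158.3] [369.5 191.5]
free 0.18 [ 0.4963 -0.1896  0.15  ] [249.6 159.4] [369.4 191.7]
free 0.6 [ 0.4998 -0.1891  0.1354] [249.6 165.6] [368.7 191.3]
lock 0 [ 0.5617 -0.1795  0.1708] [237.3 165. ] [365.7 167.9]
lock 0.1 [ 0.5596 -0.1798  0.1737] [237.5 163.3] [366.  168.4]
lock 0.18 [ 0.5577 -0.1801  0.1759] [237.7 162.1] [366.2 168.9]
lock 0.6 [ 0.5455 -0.182   0.1843] [239.5 156. ] [367.3 172.6]
piv [ 0.532  -0.1841  0.1509] push [0.6039 0.0081 0.2133]
```

The fit is consistent to about 3 mm, apart from one corner I picked badly. I'm shutting the gripper, pulling in to r≈0.44 m and swinging part of the way past the lamp.

Request:
{"name": "step_arm", "arguments": {
  "rows": [
    {"gripper": 1, "xyz": [0, -20, 0]},
    {"gripper": 1, "xyz": [0, -40, 0]},
    {"gripper": 1, "xyz": [0, -40, 0]},
    {"gripper": 1, "xyz": [0, -40, 0]},
    {"gripper": 1, "xyz": [0, -40, 0]},
    {"gripper": 1, "xyz": [0, -35, 0]},
    {"gripper": 1, "xyz": [0, -20, 0]},
    {"gripper": 1, "xyz": [0, 0, 0]},
    {"gripper": 1, "xyz": [-48.4, -2.7, 0], "angular": [0, 0, 0.11]},
    {"gripper": 1, "xyz": [-48.4, -2.7, 0], "angular": [0, 0, 0.11]}
  ],
  "newtons": 40
}}

```text
invalid input
```

Request:
{"name": "step_arm", "arguments": {
  "rows": [
    {"gripper": 1, "xyz": [0, -20, 0], "angular": [0, 0, 0]},
    {"gripper": 1, "xyz": [0, -40, 0], "angular": [0, 0, 0]},
    {"gripper": 1, "xyz": [0, -40, 0], "angular": [0, 0, 0]},
    {"gripper": 1, "xyz": [0, -40, 0], "angular": [0, 0, 0]},
    {"gripper": 1, "xyz": [0, -40, 0], "angular": [0, 0, 0]},
    {"gripper": 1, "xyz": [0, -35, 0], "angular": [0, 0, 0]},
    {"gripper": 1, "xyz": [0, -20, 0], "angular": [0, 0, 0]},
    {"gripper": 1, "xyz": [0, 0, 0], "angular": [0, 0, 0]},
    {"gripper": 1, "xyz": [-48, -3, 0], "angular": [0, 0, 0.11]},
    {"gripper": 1, "xyz": [-48, -3, 0], "angular": [0, 0, 0.11]}
  ],
  "newtons": 40
}}

```text
clock: 2.1
tcp_pos: [0.2466, 0.365, 0.2542]
eef_rot: [0.001, 0.293, 0.956, 0.001]
ft_force: [0.1, 1.2, 0.4]
gripper_width: 0.0001
grip_force: 0.0
```

Request:
{"name": "step_arm", "arguments": {
  "rows": [
    {"gripper": 1, "xyz": [-48, -3, 0], "angular": [0, 0, 0.11]},
    {"gripper": 1, "xyz": [-48, -3, 0], "angular": [0, 0, 0.11]},
    {"gripper": 1, "xyz": [-48, -3, 0], "angular": [0, 0, 0.11]},
    {"gripper": 1, "xyz": [-48, -3, 0], "angular": [0, 0, 0.11]},
    {"gripper": 1, "xyz": [-48, -3, 0], "angular": [0, 0, 0.11]},
    {"gripper": 1, "xyz": [-48, -3, 0], "angular": [0, 0, 0.11]},
    {"gripper": 1, "xyz": [-48, -3, 0], "angular": [0, 0, 0.11]},
    {"gripper": 1, "xyz": [-48, -3, 0], "angular": [0, 0, 0.11]},
    {"gripper": 1, "xyz": [-48, -3, 0], "angular": [0, 0, 0.11]},
    {"gripper": 1, "xyz": [-48, -3, 0], "angular": [0, 0, 0.11]},
    {"gripper": 1, "xyz": [-48, -3, 0], "angular": [0, 0, 0.11]},
    {"gripper": 1, "xyz": [-48, -3, 0], "angular": [0, 0, 0.11]},
    {"gripper": 1, "xyz": [0, 0, 0], "angular": [0, 0, 0]}
  ]
}}

```text
clock: 3.4
tcp_pos: [0.4083, -0.1523, 0.2539]
eef_rot: [0.001, 0.82, 0.572, -0.0]
ft_force: [0.0, -0.8, 0.2]
gripper_width: 0.0001
grip_force: 0.0
```

Request:
{"name": "step_arm", "arguments": {
  "rows": [
    {"gripper": 1, "xyz": [0, 0, 0], "angular": [0, 0, -0.126]},
    {"gripper": 1, "xyz": [0, 0, 0], "angular": [0, 0, -0.126]},
    {"gripper": 1, "xyz": [0, 0, 0], "angular": [0, 0, -0.126]},
    {"gripper": 1, "xyz": [0, 0, 0], "angular": [0, 0, -0.127]},
    {"gripper": 1, "xyz": [-28, 0, 0], "angular": [0, 0, 0]},
    {"gripper": 1, "xyz": [-28, 33, 0], "angular": [0, 0, 0]},
    {"gripper": 1, "xyz": [0, 40, 20], "angular": [0, 0, 0]},
    {"gripper": 1, "xyz": [0, 0, 35], "angular": [0, 0, 0]},
    {"gripper": 1, "xyz": [0, 0, 0], "angular": [0, 0, 0]}
  ]
}}

```text
clock: 4.3
tcp_pos: [0.4885, -0.1884, 0.1929]
eef_rot: [-0.005, 0.647, 0.762, -0.001]
ft_force: [-0.2, 0.2, -1.1]
gripper_width: -0.0002
grip_force: 0.0
```

```bash
python3 - <<'E'
from h import *
h=np.load('h.npy')
s=robot.get_image('side');t=robot.get_image('top');o=robot.get_obs()
print(o['tcp_pos'],o['eef_rot'],o['ft_force'])
tip=o['tcp_pos']-[0,0,.022]
print('tip px',proj('side',tip),proj('top',tip))
for q in('free_ear','pawl_pivot','lock_ear'):
    for n in('side','top'): print(q,n,[(np.round(e['pixel'],1).tolist(),round(e['score'],2)) for e in robot.pinpoint(q,n)[:1]])
a=cv2.resize(s[80:230,190:330],None,fx=2.8,fy=4*.7,interpolation=2);b=cv2.resize(t[130:280,300:440],None,fx=2.8,fy=2.8,interpolation=2)
cv2.imwrite('pics/c1.png',np.hstack([a,b])[:,:,::-1])
E
```

```text
[ 0.48975964 -0.18987987  0.19775183] [-1.13578379e-03  6.47517646e-01  7.62049602e-01 -1.12029409e-04] [ 0.09692888 -0.13762386 -0.17059913]
tip px [249.80201963 148.2958691 ] [370.57134203 192.63891654]
free_ear side [([249.4, 157.9], 0.53)]
free_ear top []
pawl_pivot side [([245.2, 166.2], 0.68)]
pawl_pivot top [([255.1, 241.8], 0.19)]
lock_ear side [([238.8, 165.8], 0.47)]
lock_ear top []
```

View pics/c1.png

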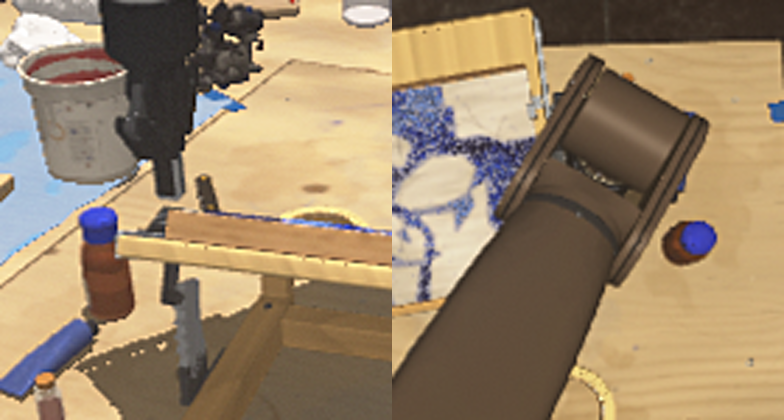

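The close view shows the shut fingertips at about (251,150) in the side view, directly above the free ear at about (248,157). I'm shifting 4 mm outward, then pressing in small steps.

Request:
{"name": "step_arm", "arguments": {
  "rows": [
    {"gripper": 1, "xyz": [-4, 0, 5], "angular": [0, 0, 0]},
    {"gripper": 1, "xyz": [0, 0, 6], "angular": [0, 0, 0]},
    {"gripper": 1, "xyz": [0, 0, 3], "angular": [0, 0, 0]},
    {"gripper": 1, "xyz": [0, 0, 3], "angular": [0, 0, 0]},
    {"gripper": 1, "xyz": [0, 0, 3], "angular": [0, 0, 0]},
    {"gripper": 1, "xyz": [0, 0, 0], "angular": [0, 0, 0]}
  ]
}}

```text
clock: 5.3
tcp_pos: [0.49, -0.1945, 0.1779]
eef_rot: [-0.0, 0.648, 0.762, -0.0]
ft_force: [0.4, 0.3, 1.6]
gripper_width: 0.0
grip_force: 0.5
```

Request:
{"name": "step_arm", "arguments": {
  "rows": [
    {"gripper": 1, "xyz": [0, 0, 2], "angular": [0, 0, 0]},
    {"gripper": 1, "xyz": [0, 0, 2], "angular": [0, 0, 0]},
    {"gripper": 1, "xyz": [0, 0, 0], "angular": [0, 0, 0]}
  ]
}}

```text
clock: 5.6
tcp_pos: [0.4903, -0.1946, 0.1744]
eef_rot: [0.0, 0.648, 0.762, -0.0]
ft_force: [-0.7, -0.2, 2.6]
gripper_width: 0.0001
grip_force: 1.1
```

Contact is made at tip z≈0.155. I keep pressing gently.

Request:
{"name": "step_arm", "arguments": {
  "rows": [
    {"gripper": 1, "xyz": [0, 0, 2], "angular": [0, 0, 0]},
    {"gripper": 1, "xyz": [0, 0, 2], "angular": [0, 0, 0]},
    {"gripper": 1, "xyz": [0, 0, 0], "angular": [0, 0, 0]}
  ]
}}

```text
clock: 5.9
tcp_pos: [0.4904, -0.1946, 0.17]
eef_rot: [0.0, 0.648, 0.762, 0.0]
ft_force: [0.3, -0.8, 1.1]
gripper_width: -0.0002
grip_force: 0.5
```

Request:
{"name": "step_arm", "arguments": {
  "rows": [
    {"gripper": 1, "xyz": [0, 0, 2], "angular": [0, 0, 0]},
    {"gripper": 1, "xyz": [0, 0, 2], "angular": [0, 0, 0]},
    {"gripper": 1, "xyz": [0, 0, 0], "angular": [0, 0, 0]}
  ]
}}

```text
clock: 6.2
tcp_pos: [0.4899, -0.1942, 0.1655]
eef_rot: [-0.001, 0.648, 0.762, -0.0]
ft_force: [0.2, 0.3, -0.4]
gripper_width: 0.0001
grip_force: 0.0
```

The force has dropped to zero, so the pawl has probably flipped over. I'm lifting straight up and checking.

Request:
{"name": "step_arm", "arguments": {
  "rows": [
    {"gripper": 1, "xyz": [0, 0, 1.5], "angular": [0, 0, 0]},
    {"gripper": 1, "xyz": [0, 0, 0], "angular": [0, 0, 0]},
    {"gripper": 1, "xyz": [0, 0, -25], "angular": [0, 0, 0]},
    {"gripper": 1, "xyz": [0, 0, -45], "angular": [0, 0, 0]},
    {"gripper": 1, "xyz": [0, 0, -45], "angular": [0, 0, 0]},
    {"gripper": 1, "xyz": [0, 0, 0], "angular": [0, 0, 0]}
  ]
}}

```text
clock: 6.8
tcp_pos: [0.4932, -0.1963, 0.2882]
eef_rot: [0.007, 0.648, 0.762, 0.001]
ft_force: [0.2, 0.1, -0.1]
gripper_width: -0.0
grip_force: 0.0
```

```bash
python3 - <<'E'
from h import *
h=np.load('h.npy')
s=robot.get_image('side');o=robot.get_obs()
print(o['tcp_pos'],o['ft_force'])
for q in('free_ear','pawl_pivot','lock_ear','push_strip'):
    print(q,[(np.round(e['pixel'],1).tolist(),round(e['score'],2)) for e in robot.pinpoint(q,'side')[:1]])
a=cv2.resize(s[120:230,200:300],None,fx=5,fy=5,interpolation=2)
cv2.imwrite('pics/c2.png',a[:,:,::-1])
# shift to above strip, in stand frame
O,X,Y,Z=frame(h); P=bp(h,.278,0,.015); d=P-(o['tcp_pos']-[0,0,.022]); print('strip',P,'dX,dY,dZ',d@X,d@Y,d[2])
E
```

```text
[ 0.4919967  -0.19558234  0.28455722] [-0.15549563 -0.58065982 -0.63493175]
free_ear []
pawl_pivot [([245.5, 167.0], 0.45)]
lock_ear [([241.0, 155.2], 0.62)]
push_strip [([306.5, 172.4], 0.91)]
strip [0.60643839 0.0084735  0.21475539] dX,dY,dZ 0.14416516676627758 0.1842609405218953 -0.047801832426656726
```

View pics/c2.png

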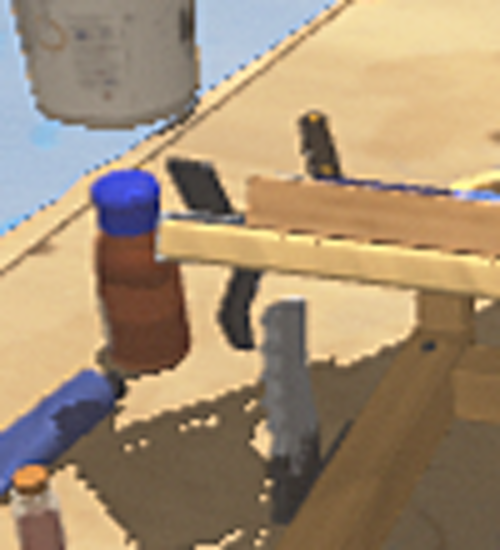

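The pawl stands clear: its lock ear is raised at about (241,155), as predicted for 0.6 rad. Next I go round the right side at height to the strip, and compute the arc to follow.

Request:
{"name": "step_arm", "arguments": {
  "rows": [
    {"gripper": 1, "xyz": [0, 25, -20], "angular": [0, 0, 0]},
    {"gripper": 1, "xyz": [0, 45, 0], "angular": [0, 0, 0]},
    {"gripper": 1, "xyz": [0, 45, 0], "angular": [0, 0, 0]},
    {"gripper": 1, "xyz": [20, 25, 0], "angular": [0, 0, 0]},
    {"gripper": 1, "xyz": [45, 0, 0], "angular": [0, 0, 0]},
    {"gripper": 1, "xyz": [45, 0, 0], "angular": [0, 0, 0]},
    {"gripper": 1, "xyz": [45, 0, 0], "angular": [0, 0, 0]},
    {"gripper": 1, "xyz": [29, 0, 20], "angular": [0, 0, 0]},
    {"gripper": 1, "xyz": [0, 0, 20], "angular": [0, 0, 0]},
    {"gripper": 1, "xyz": [0, 0, 0], "angular": [0, 0, 0]}
  ]
}}

```text
clock: 8.05
tcp_pos: [0.5963, 0.011, 0.2542]
eef_rot: [-0.004, 0.647, 0.762, -0.003]
ft_force: [-0.3, 0.2, 0.1]
gripper_width: -0.0003
grip_force: 0.0
```

```bash
python3 - <<'E'
from h import *
h=np.load('h.npy');o=robot.get_obs();O,X,Y,Z=frame(h)
t=o['tcp_pos']-[0,0,.022]-O; print(o['tcp_pos'],'tip X,Y',t@X,t@Y,'z',t[2]+.065,o['eef_rot'])
th=np.r_[h[3],np.arange(.48,-.001,-.03)]
p=np.c_[.29*np.cos(th)-.015*np.sin(th)-.0145,.065+.29*np.sin(th)+.015*np.cos(th)]
print(p[0],p[-1]);print((np.diff(p,axis=0)*1000).round(1).tolist())
E
```

```text
[0.59626224 0.01100207 0.2541856 ] tip X,Y 0.2250234711916303 0.004047892023253136 z 0.23218559676902664 [-0.00424962  0.64721635  0.76228968 -0.00271585]
[0.23064538 0.22065585] [0.2755 0.08  ]
[[5.2, -8.4], [4.3, -7.6], [4.1, -7.7], [3.8, -7.8], [3.6, -7.9], [3.4, -8.0], [3.1, -8.1], [2.9, -8.2], [2.6, -8.3], [2.4, -8.4], [2.1, -8.4], [1.9, -8.5], [1.6, -8.6], [1.4, -8.6], [1.1, -8.6], [0.8, -8.7], [0.6, -8.7]]
```

Request:
{"name": "step_arm", "arguments": {
  "rows": [
    {"gripper": 1, "xyz": [0, 0, 0], "angular": [0, 0, 0]},
    {"gripper": 1, "xyz": [0, 0, 5], "angular": [0, 0, 0]},
    {"gripper": 1, "xyz": [0, 0, 5], "angular": [0, 0, 0]},
    {"gripper": 1, "xyz": [0, 0, 5], "angular": [0, 0, 0]},
    {"gripper": 1, "xyz": [0, 0, 0], "angular": [0, 0, 0]},
    {"gripper": 1, "xyz": [0, 0, 0], "angular": [0, 0, 0]}
  ]
}}

```text
clock: 8.65
tcp_pos: [0.5989, 0.0093, 0.2447]
eef_rot: [-0.0, 0.648, 0.762, -0.0]
ft_force: [-0.6, 0.7, 0.6]
gripper_width: 0.0002
grip_force: 0.0
```

Request:
{"name": "step_arm", "arguments": {
  "rows": [
    {"gripper": 1, "xyz": [0, 4, 3], "angular": [0, 0, 0]},
    {"gripper": 1, "xyz": [0, 4, 6], "angular": [0, 0, 0]},
    {"gripper": 1, "xyz": [0, 4, 7], "angular": [0, 0, 0]},
    {"gripper": 1, "xyz": [0, 4, 7.5], "angular": [0, 0, 0]},
    {"gripper": 1, "xyz": [0, 4, 7.5], "angular": [0, 0, 0]}
  ]
}}

```text
clock: 9.15
tcp_pos: [0.6192, 0.0124, 0.2167]
eef_rot: [0.001, 0.648, 0.762, -0.001]
ft_force: [-7.3, -1.1, 10.7]
gripper_width: -0.0002
grip_force: 6.2
```

Request:
{"name": "step_arm", "arguments": {
  "rows": [
    {"gripper": 1, "xyz": [0, 3.5, 8], "angular": [0, 0, 0]},
    {"gripper": 1, "xyz": [0, 3.5, 8], "angular": [0, 0, 0]},
    {"gripper": 1, "xyz": [0, 3, 8], "angular": [0, 0, 0]},
    {"gripper": 1, "xyz": [0, 3, 8], "angular": [0, 0, 0]},
    {"gripper": 1, "xyz": [0, 2.5, 8], "angular": [0, 0, 0]},
    {"gripper": 1, "xyz": [0, 2.5, 8.5], "angular": [0, 0, 0]},
    {"gripper": 1, "xyz": [0, 2, 8.5], "angular": [0, 0, 0]},
    {"gripper": 1, "xyz": [0, 2, 8.5], "angular": [0, 0, 0]}
  ]
}}

```text
clock: 9.95
tcp_pos: [0.6428, 0.0159, 0.1522]
eef_rot: [0.003, 0.648, 0.762, 0.001]
ft_force: [-2.7, -0.4, 11.7]
gripper_width: -0.0001
grip_force: 6.0
```

Request:
{"name": "step_arm", "arguments": {
  "rows": [
    {"gripper": 1, "xyz": [0, 1.5, 8.5], "angular": [0, 0, 0]},
    {"gripper": 1, "xyz": [0, 1, 8.5], "angular": [0, 0, 0]},
    {"gripper": 1, "xyz": [0, 1, 8.5], "angular": [0, 0, 0]},
    {"gripper": 1, "xyz": [0, 0.5, 8], "angular": [0, 0, 0]},
    {"gripper": 1, "xyz": [0, 0, 5], "angular": [0, 0, 0]},
    {"gripper": 1, "xyz": [0, 0, 0], "angular": [0, 0, 0]}
  ]
}}

```text
clock: 10.55
tcp_pos: [0.6488, 0.0168, 0.1136]
eef_rot: [0.005, 0.648, 0.762, 0.004]
ft_force: [5.0, 1.3, 5.9]
gripper_width: -0.0002
grip_force: 3.0
```

Request:
{"name": "step_arm", "arguments": {
  "rows": [
    {"gripper": 1, "xyz": [0, 0, 3], "angular": [0, 0, 0]},
    {"gripper": 1, "xyz": [0, 0, 3], "angular": [0, 0, 0]},
    {"gripper": 1, "xyz": [0, 0, 2], "angular": [0, 0, 0]},
    {"gripper": 1, "xyz": [0, 0, 0], "angular": [0, 0, 0]}
  ]
}}

```text
clock: 10.95
tcp_pos: [0.6494, 0.0169, 0.1065]
eef_rot: [0.005, 0.648, 0.762, 0.004]
ft_force: [3.1, 1.2, 9.4]
gripper_width: -0.0
grip_force: 4.4
```

Request:
{"name": "step_arm", "arguments": {
  "rows": [
    {"gripper": 1, "xyz": [0, 0, 2], "angular": [0, 0, 0]},
    {"gripper": 1, "xyz": [0, 0, 2], "angular": [0, 0, 0]},
    {"gripper": 1, "xyz": [0, 0, 0], "angular": [0, 0, 0]}
  ]
}}

```text
clock: 11.25
tcp_pos: [0.6496, 0.0169, 0.1027]
eef_rot: [0.005, 0.648, 0.762, 0.004]
ft_force: [2.6, 0.9, 8.7]
gripper_width: 0.0003
grip_force: 4.6
```

Request:
{"name": "step_arm", "arguments": {
  "rows": [
    {"gripper": 1, "xyz": [0, 0, 1.5], "angular": [0, 0, 0]},
    {"gripper": 1, "xyz": [0, 0, 0], "angular": [0, 0, 0]}
  ]
}}

```text
clock: 11.45
tcp_pos: [0.6496, 0.0169, 0.1018]
eef_rot: [0.005, 0.648, 0.762, 0.004]
ft_force: [1.7, 1.6, 11.3]
gripper_width: 0.0001
grip_force: 5.6
```

Request:
{"name": "step_arm", "arguments": {
  "rows": [
    {"gripper": 1, "xyz": [0, 0, 1.5], "angular": [0, 0, 0]},
    {"gripper": 1, "xyz": [0, 0, 0], "angular": [0, 0, 0]}
  ]
}}

```text
clock: 11.65
tcp_pos: [0.6497, 0.0169, 0.1016]
eef_rot: [0.005, 0.648, 0.762, 0.004]
ft_force: [0.9, 1.1, 16.4]
gripper_width: 0.0002
grip_force: 8.1
```

Request:
{"name": "step_arm", "arguments": {
  "rows": [
    {"gripper": 1, "xyz": [0, 0, 1], "angular": [0, 0, 0]},
    {"gripper": 1, "xyz": [0, 0, 0], "angular": [0, 0, 0]}
  ]
}}

```text
clock: 11.85
tcp_pos: [0.6497, 0.0169, 0.1014]
eef_rot: [0.005, 0.648, 0.762, 0.004]
ft_force: [-1.8, 1.3, 20.4]
gripper_width: -0.0001
grip_force: 9.8
```

The tip stopped at z = 0.0794 with the force rising, so the board is flat. I'm lifting off and going round to above the lock ear.

Request:
{"name": "step_arm", "arguments": {
  "rows": [
    {"gripper": 1, "xyz": [0, 0, -20], "angular": [0, 0, 0]},
    {"gripper": 1, "xyz": [0, 0, -35], "angular": [0, 0, 0]},
    {"gripper": 1, "xyz": [-20, 0, -20], "angular": [0, 0, 0]},
    {"gripper": 1, "xyz": [-45, 0, 0], "angular": [0, 0, 0]},
    {"gripper": 1, "xyz": [-45, 0, 0], "angular": [0, 0, 0]},
    {"gripper": 1, "xyz": [-45, 0, 0], "angular": [0, 0, 0]},
    {"gripper": 1, "xyz": [-30, 0, 0], "angular": [0, 0, 0]},
    {"gripper": 1, "xyz": [0, -20, 0], "angular": [0, 0, 0]},
    {"gripper": 1, "xyz": [0, -20, 0], "angular": [0, 0, 0]},
    {"gripper": 1, "xyz": [0, 0, 0], "angular": [0, 0, 0]},
    {"gripper": 1, "xyz": [0, 0, 0], "angular": [0, 0, 0]}
  ]
}}

```text
clock: 12.95
tcp_pos: [0.6349, -0.1721, 0.1688]
eef_rot: [0.0, 0.648, 0.762, 0.0]
ft_force: [-0.1, 1.6, 0.8]
gripper_width: -0.0001
grip_force: 0.0
```

```bash
python3 - <<'E'
from h import *
h=np.load('h.npy');h[3]=0
s=robot.get_image('side');t=robot.get_image('top');o=robot.get_obs();O,X,Y,Z=frame(h)
p=o['tcp_pos']-[0,0,.022]-O; print(o['tcp_pos'],'tip X,Y',p@X,p@Y,'z',p[2]+.065,o['ft_force'])
for q in('free_ear','pawl_pivot','lock_ear','push_strip'):
  for n in('side','top'):
    print(q,n,[(np.round(e['pixel'],1).tolist(),round(e['score'],2)) for e in robot.pinpoint(q,n)[:1]])
for n in('side','top'): print(n,[ (k,proj(n,v).round(1).tolist()) for k,v in dict(lock=ear(h,.6,'lock'),free=ear(h,.6,'free'),piv=bp(h,.157,-.179,.01),push=bp(h,.275,0,.015)).items()])
a=cv2.resize(s[110:260,190:330],None,fx=2.8,fy=2.8,interpolation=2);b=cv2.resize(t[110:260,300:440],None,fx=2.8,fy=2.8,interpolation=2)
cv2.imwrite('pics/c3.png',np.hstack([a,b])[:,:,::-1])
E
```

```text
[ 0.63543614 -0.1718192   0.16903415] tip X,Y 0.23591614967129382 -0.18260569910804678 z 0.14703415254062024 [-0.33435529  0.0325395   0.82120137]
free_ear side [([250.2, 195.1], 0.58)]
free_ear top [([363.0, 185.9], 0.51)]
pawl_pivot side [([244.0, 202.5], 0.71)]
pawl_pivot top [([305.1, 193.9], 0.26)]
lock_ear side [([239.0, 198.6], 0.6)]
lock_ear top []
push_strip side [([303.0, 243.6], 0.74)]
push_strip top [([295.6, 146.0], 0.55)]
side [('lock', [236.8, 198.7]), ('free', [248.6, 191.3]), ('piv', [242.8, 200.3]), ('push', [302.8, 241.0])]
top [('lock', [362.0, 165.3]), ('free', [365.4, 187.1]), ('piv', [363.1, 175.8]), ('push', [298.6, 148.4])]
```

View pics/c3.png

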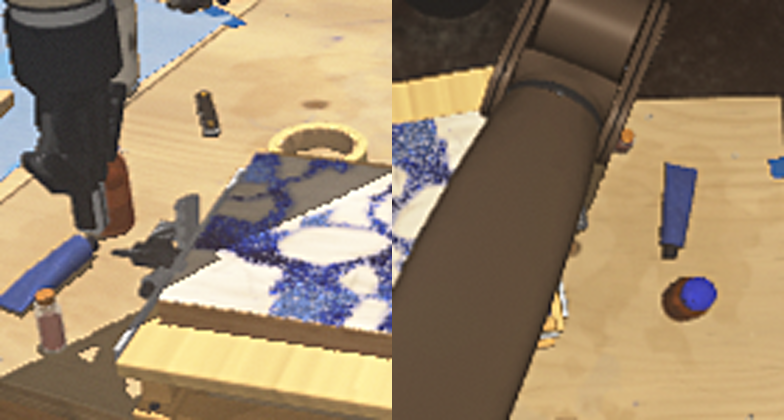

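The board lies flat, the pawl with its ears at about (245,199), and all the side things are in place. I'm moving over the lock ear and pressing down in steps.

Request:
{"name": "step_arm", "arguments": {
  "rows": [
    {"gripper": 1, "xyz": [0, -20, 0], "angular": [0, 0, 0]},
    {"gripper": 1, "xyz": [0, -22, 0], "angular": [0, 0, 0]},
    {"gripper": 1, "xyz": [0, 0, 15], "angular": [0, 0, 0]},
    {"gripper": 1, "xyz": [0, 0, 15], "angular": [0, 0, 0]},
    {"gripper": 1, "xyz": [0, 0, 5], "angular": [0, 0, 0]},
    {"gripper": 1, "xyz": [0, 0, 3], "angular": [0, 0, 0]},
    {"gripper": 1, "xyz": [0, 0, 3], "angular": [0, 0, 0]},
    {"gripper": 1, "xyz": [0, 0, 0], "angular": [0, 0, 0]}
  ]
}}

```text
clock: 14.25
tcp_pos: [0.5935, -0.1788, 0.1277]
eef_rot: [0.0, 0.648, 0.762, -0.0]
ft_force: [0.7, -0.1, 0.7]
gripper_width: -0.0001
grip_force: 0.0
```

Request:
{"name": "step_arm", "arguments": {
  "rows": [
    {"gripper": 1, "xyz": [0, 0, 3], "angular": [0, 0, 0]},
    {"gripper": 1, "xyz": [0, 0, 3], "angular": [0, 0, 0]},
    {"gripper": 1, "xyz": [0, 0, 0], "angular": [0, 0, 0]}
  ]
}}

```text
clock: 14.55
tcp_pos: [0.5935, -0.1791, 0.1223]
eef_rot: [0.001, 0.648, 0.762, 0.0]
ft_force: [1.0, 0.6, 2.0]
gripper_width: 0.0
grip_force: 0.7
```

Request:
{"name": "step_arm", "arguments": {
  "rows": [
    {"gripper": 1, "xyz": [0, 0, 3], "angular": [0, 0, 0]},
    {"gripper": 1, "xyz": [0, 0, 3], "angular": [0, 0, 0]},
    {"gripper": 1, "xyz": [0, 0, 3], "angular": [0, 0, 0]},
    {"gripper": 1, "xyz": [0, 0, 0], "angular": [0, 0, 0]}
  ]
}}

```text
clock: 14.95
tcp_pos: [0.5921, -0.1785, 0.1114]
eef_rot: [-0.001, 0.648, 0.762, -0.0]
ft_force: [-0.0, -0.9, 0.6]
gripper_width: -0.0001
grip_force: 0.1
```

Request:
{"name": "step_arm", "arguments": {
  "rows": [
    {"gripper": 1, "xyz": [0, 0, 3], "angular": [0, 0, 0]},
    {"gripper": 1, "xyz": [0, 0, 3], "angular": [0, 0, 0]},
    {"gripper": 1, "xyz": [0, 0, 3], "angular": [0, 0, 0]},
    {"gripper": 1, "xyz": [0, 0, 0], "angular": [0, 0, 0]}
  ]
}}

```text
clock: 15.35
tcp_pos: [0.5924, -0.1786, 0.1027]
eef_rot: [-0.001, 0.648, 0.762, -0.0]
ft_force: [0.2, 0.7, -0.9]
gripper_width: -0.0002
grip_force: 0.0
```

Request:
{"name": "step_arm", "arguments": {
  "rows": [
    {"gripper": 1, "xyz": [0, 0, 2], "angular": [0, 0, 0]},
    {"gripper": 1, "xyz": [0, 0, 1.5], "angular": [0, 0, 0]},
    {"gripper": 1, "xyz": [0, 0, 0], "angular": [0, 0, 0]}
  ]
}}

```text
clock: 15.65
tcp_pos: [0.593, -0.1788, 0.1001]
eef_rot: [-0.0, 0.648, 0.762, -0.0]
ft_force: [0.4, -0.1, 0.1]
gripper_width: 0.0003
grip_force: 0.0
```

Request:
{"name": "step_arm", "arguments": {
  "rows": [
    {"gripper": 1, "xyz": [0, 0, 1.5], "angular": [0, 0, 0]},
    {"gripper": 1, "xyz": [0, 0, 1], "angular": [0, 0, 0]},
    {"gripper": 1, "xyz": [0, 0, 0], "angular": [0, 0, 0]}
  ]
}}

```text
clock: 15.95
tcp_pos: [0.5933, -0.1789, 0.0991]
eef_rot: [-0.0, 0.648, 0.762, -0.0]
ft_force: [-2.5, 0.3, 5.1]
gripper_width: -0.0002
grip_force: 2.6
```

Firm contact at 0.077 m matches the home height of 0.0775 m. I'm lifting clear and checking.

Request:
{"name": "step_arm", "arguments": {
  "rows": [
    {"gripper": 1, "xyz": [0, 0, -20], "angular": [0, 0, 0]},
    {"gripper": 1, "xyz": [0, 0, -45], "angular": [0, 0, 0]},
    {"gripper": 1, "xyz": [0, 0, -45], "angular": [0, 0, 0]},
    {"gripper": 1, "xyz": [0, 0, -40], "angular": [0, 0, 0]},
    {"gripper": 1, "xyz": [0, 0, 0], "angular": [0, 0, 0]},
    {"gripper": 1, "xyz": [0, 0, 0], "angular": [0, 0, 0]},
    {"gripper": 1, "xyz": [0, 0, 0], "angular": [0, 0, 0]}
  ]
}}

```text
clock: 16.65
tcp_pos: [0.5923, -0.1785, 0.246]
eef_rot: [-0.001, 0.648, 0.762, -0.0]
ft_force: [-0.5, -0.1, -1.3]
gripper_width: -0.0001
grip_force: 0.0
```

```bash
python3 - <<'E'
from h import *
h=np.load('h.npy');h[3]=0
s=robot.get_image('side');o=robot.get_obs();print(o['tcp_pos'],o['ft_force'])
for q in('free_ear','pawl_pivot','lock_ear','push_strip'):
    print(q,[(np.round(e['pixel'],1).tolist(),round(e['score'],2)) for e in robot.pinpoint(q,'side')[:1]])
for a in(0,.6): print(a,[proj('side',ear(h,a,w)).round(1).tolist() for w in('free','lock')])
s0=cv2.imread('pics/side0.png')[:,:,::-1]
a=cv2.resize(s[140:260,195:315],None,fx=5,fy=4.9,interpolation=2)
cv2.imwrite('pics/c4.png',a[:,:,::-1])
E
```

```text
[ 0.59207324 -0.1783732   0.24537585] [ 0.29720204  0.23804615 -0.42856625]
free_ear [([248.2, 185.1], 0.69)]
pawl_pivot [([244.0, 201.4], 0.66)]
lock_ear [([240.8, 210.5], 0.66)]
push_strip [([301.8, 243.2], 0.92)]
0 [[246.5, 185.8], [236.5, 208.0]]
0.6 [[248.6, 191.3], [236.8, 198.7]]
```

View pics/c4.png

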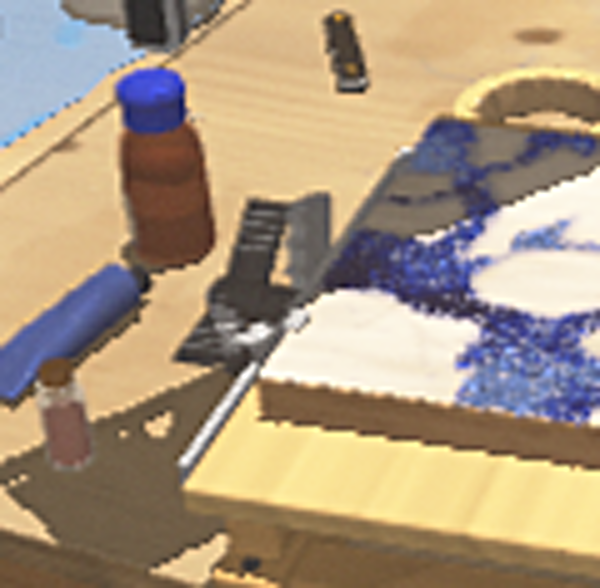

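The picture shows the free ear up at about (248,185), the lock ear down level with the board at about (238,210), and the board flat. The vial, paint and bottle haven't moved. The pawl is home and the robot is touching nothing.

```bash
python3 -c "
from plant import robot
print(robot.sign_off())"
```

```text
the job is handed in; nothing more can be done
None
```

The board is lying flat and the pawl is back home in the teeth. The mosaic wasn't touched, and the vial, paint and bottle stand where they were; I didn't re-check the things on the left. I handed the job in at about 17 s on the robot's clock.

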